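# Index and stamp two turned caps on the dial fixture

## Robot

A 6-joint arm with a two-finger parallel gripper is mounted at the origin on the work surface. World frame = base frame: x ahead of the robot, y to its left, z up, the work surface at z = 0. Lengths are in mm, angles in rad, forces in N, time in s.
With the tool pointing down it reaches from about 350 to 875 mm from the base axis. Payload 15.5 kg.
Tool frame: the origin (TCP) lies midway between the tips of the shut fingers; the grasp point (between the pads) lies 19 mm behind it; x points along the fingers, y is the direction in which the jaws open and shut, and the axes are right-handed (so a half turn about x gives the same grasp; the last joint's range is limited). The gripper opens to 85 mm and grips with 20 to 120 N. Pads are 22 mm wide; open, the fingers measure 114 mm over their backs; the gripper's body (76 mm by 85 mm) begins 54 mm behind the grasp point. The pads swing forward as they close: fully open they stand 13 mm farther back than shut.
Start: joints at [-1.31, 0.494, 1.345, -0, 1.302, -0.096], TCP at [218.3, -585.638, 231.277] pointing down, gripper open.
Joint ranges: [-2.91, 2.91], [-0.82, 2.16], [0.22, 2.67], [-1.22, 4.37], [0.12, 2.79], [-3.08, 3.08]. Speed limits (rad/s): [1.89, 1.89, 2.57, 3.01, 3.01, 3.01].

## Interface

Orientations are given as a rotation vector (axis times angle).
In Python, from station import r, optics, hand_in gives the robot as it stands.
- The arm moves only by the shell command python3 -m crank 'ROWS'. ROWS is JSON, a list of rows, each an object of numbers: "gripper": the opening, from 0 (shut) to 1 (fully open); "x", "y", "z": the shift along the tool's x, y, z in mm; "wx", "wy", "wz": the turn, a rotation vector about the tool's x, y, z in rad. In form: [{"gripper": .., "x": .., "y": .., "z": .., "wx": .., "wy": .., "wz": ..}, ...]. A call has 1 to 10 rows; each row shifts and turns the commanded pose from where the row before left it, along the tool's axes as they then stand; what a row does not reach is not made up. A row lasts 1/12 s, in which the tool goes at most 41.7 mm and 7.16 degrees, less where a joint would pass 70% of its speed; a pose out of reach is approached as far as the arm can. A call with a gripper value outside its range is refused whole. The fingers move at their own pace and stop on an object; the grip force is fixed at half the most. Time passes only in rows, so rows that do not move let the fingers close. It gives the time, the measured TCP pose, the force and the opening at its end, in the units of the state.
- r.get_obs(): the state, without advancing time (a new reading comes with each control period).
- optics.camera(name): name is "scene" or "side" or "wrist"; returns (picture, depth): 480x640x3 uint8, red, green, blue; 480x640 float32, mm along the optical axis (not along the pixel's ray), 0 where there is no reading.
- optics.camera_info(name): a dict with "fx", "fy", "cx", "cy" (pixels), "k1" (the pictures are not rectified: a ray, as slopes to the right and down, at radius r is drawn at 1 + k1 r^2 times it, then the intrinsics apply), "rvec" (rotation vector, rad) and "tvec" (3), from world to camera coordinates, as OpenCV has them; the wrist camera has in their place "T_tool_cam" (4x4, takes a point from camera to tool coordinates, whose origin is the TCP and whose axes are the tool frame's). Camera axes: x right, y down, z forward; pixel columns grow to the right and rows downward; lengths in mm; the calibration is good to about 2 mm. A picture is of the moment at which its call begins: read the wrist's pose just before it. camera_info takes no time and is no camera call.
- hand_in(): hands the job in, once; it reports no verdict.
Trained networks look in the newest picture that a camera, given by its name, has taken for a name from the list of things; names that differ only in an ending like _2 or _b are one class to them, and where a whole thing is asked for, a point or a joint stands for the part that bears it (a point fixed in the world has none). Each returns a list of dicts, best first, with "conf" (0 to 1); they miss things now and then, are a little off and sometimes report something else, mostly with a low value. They report only what shows in the picture. A call takes as long as a camera call.
- optics.spot_in(camera, target): "xy" ([column, row] in pixels, amid what is visible of it).
- optics.masks_of(camera, target): "pixels" (480x640 bool, what is visible of it) and "xy" ([column, row] in pixels, amid what is visible of it).
- optics.mark_of(camera, target): "xy" ([column, row] in pixels: a listed point, or the origin of a listed thing).
The state is a dict: "time_s": time; "qpos": joint angles; "qvel": joint speeds; "joint_torque": joint torques, N m; "tcp_pos": TCP position; "tool_rot": TCP orientation; "wrist_force": force on the tool from outside, world axes, zero at the start; "ft_torque": the same for the moment, N m; "finger_gap": opening from 0.0 (shut) to 1.0 (fully open).
Only numpy, scipy, OpenCV 4.12 (cv2) and the standard library are available. Lean on these libraries where they do the work, as an engineer would, in place of code of your own. Each camera call takes 0.05 s, during which the arm holds its last target. There are 200 camera calls.

## Task

Two brass caps wait on the dial of the marking fixture. First clear the wooden sanding block out of the lever's way and lay it flat in the shallow steel tray; then index the first cap under the stamp by swinging the lever to its stop and letting it spring back, mark it by pressing the plunger fully down once the lever is home, and do the same for the second cap, stamping nothing but the caps. Leave both caps marked, the second under the stamp, with lever and plunger sprung back, the block in the tray, and the other things on the bench where they are.

Things in the scene. Friction and masses are not known exactly. Their poses are not given: they have to be found in the camera images.
- fixture: Grey marking fixture, fixed. Origin: on the bench under the dial's upright axis, z up, +x from that axis to the column at its back (column 40 x 50 mm at x = 122 mm, 171 mm high; its arm over the dial holds the stamp's barrel). Base plate x -85 to 155, y -85 to 85 mm, 14 mm high. Dial: radius 70 mm, top at 54 mm, six nests at 48 mm radius.
- cap1 (a point): Top centre of the first brass cap to be marked, 29 mm wide, its top 76 mm above the bench, fast in its nest on the dial, 48 mm from the dial's axis. At the start it stands one place (60 degrees, anticlockwise from above) before the stamp; an empty nest is under the stamp.
- cap2 (a point): Top centre of the second brass cap, the same size and fast in its nest, at the start two places (120 degrees) before the stamp. The other four nests are empty.
- lever_bar (a point): Point on top of the index lever's steel bar, 100 mm from the dial's axis and 26 mm above the bench. The bar is 20 mm wide, 16 to 26 mm above the bench; it turns about the dial's axis below the dial and reaches 172 mm from it.
- handle (a point): Point on the axis of the lever's upright round black handle, 65 mm above the bench, 160 mm from the dial's axis. The handle is 22 mm wide (thinner at its foot), from 26 to 100 mm above the bench. At rest the lever points 213 degrees anticlockwise from the fixture's +x (towards its -x and -y). It swings clockwise seen from above: past the fixture's -x side towards +y.
- lever (a joint): Angle of the lever, rad, growing clockwise: 0 at rest, 1.14 at its stop. Sprung: about 2 N at the handle start it, about 8 N hold it at the stop; let go, it springs back within half a second. A pawl turns the dial with it on the way out (after some 0.06 rad idle) and slips on the way back: each full stroke advances the dial one place.
- dial (a joint): Angle of the dial, rad, growing clockwise: 0 at the start, 1.047 with the first cap under the stamp, 2.094 with the second. It stays where the lever leaves it (a full stroke leaves it 0 to 0.05 rad past the exact place) and cannot run back.
- plunger_top (a point): Centre of the top of the stamp's black mushroom head, 37 mm wide, over the stamping place at fixture x = 48 mm, y = 0; 222 mm above the bench when up.
- plunger (a joint): Stamp's travel downwards, m: 0 up, 0.015 fully down at its stop. Its spring takes about 5 N at the start and 12 N at the stop, and lifts it again.
- block: Wooden sanding block with a black rubber sole, 45 mm (its x) by 90 mm (its y) by 37 mm high, about 160 g, lying in the lever's swing on the bench at the start. Origin at the centre of its underside.
- tray: Shallow sheet-steel tray, 230 mm (its x) by 160 mm (its y), 18 mm high, walls and floor 3 mm, fixed on the bench at the left or the right. Origin at the centre of its underside. An oilstone lies along its -y side; the +y side is free.
- stone: Grey oilstone in the tray, 110 x 28 x 12 mm, its length about along the tray's x. Origin at the centre of its underside. To be left alone.
- tin: Tin of wood-handled files standing on one side of the dial, 74 mm wide, 200 mm high over the handles. Origin at the centre of its underside. To be left alone.
- sleeve: Brown abrasive sleeve standing on the other side of the dial, 72 mm wide, 65 mm high. Origin at the centre of its underside. To be left alone.
- burrs: Open grey plastic box of burrs, 160 (x) x 110 (y) x 40 mm, at the left or right, across from the tray. Origin at the centre of its underside. To be left alone.
- disc: Brown cutting disc lying flat between robot and fixture, to the right, 115 mm wide, 6 mm thick. Origin at the centre of its underside. To be left alone.
- brush: Wood-handled brush lying at the left behind, 200 mm long along its x, about 20 mm high. Origin under its middle. To be left alone.
- spray: Grey spray can standing at the far right, 58 mm wide, 175 mm high. Origin at the centre of its underside. To be left alone.

How it is judged:
By the outcome, as a careful person would: the job done as asked, in the order asked, and still so for the second after the job is handed in, with the robot touching nothing.
It also fails if it takes over 72 s, if anything falls off the work surface, if the arm or the gripper's body presses on something with over 40 N, if the wrist force passes 120 N, or if a joint passes its speed limit or range.

## Working session

There is one attempt and no reset: what is moved stays moved. The work goes in short steps, Python scripts to look and compute and a shell command to move; the robot and the scene stay as the last step left them, time stands still between calls to the robot, and variables do not carry over. Pictures are saved under pics/ and viewed, about 8 in all and at most 12, crops included, and the job is handed in when it is done.

```bash
ls; mkdir -p pics; cat > h.py <<'E'
import numpy as np, cv2
from scipy.spatial.transform import Rotation as R
from station import r, optics, hand_in
def cam(name):
    o=r.get_obs(); im,d=optics.camera(name); i=optics.camera_info(name)
    if name=='wrist':
        T=np.eye(4); T[:3,:3]=R.from_rotvec(o['tool_rot']).as_matrix(); T[:3,3]=o['tcp_pos']
        W=T@np.array(i['T_tool_cam'])
    else:
        W=np.eye(4); M=R.from_rotvec(np.ravel(i['rvec'])).as_matrix(); W[:3,:3]=M.T; W[:3,3]=-M.T@np.ravel(i['tvec'])
    return im,d,i,W
def rays(i,uv):
    K=np.array([[i['fx'],0,i['cx']],[0,i['fy'],i['cy']],[0,0,1.]])
    p=cv2.undistortPoints(np.array(uv,float).reshape(-1,1,2),K,np.array([i['k1'],0,0,0.])).reshape(-1,2)
    return np.c_[p,np.ones(len(p))]
def at_z(i,W,uv,z):
    d=rays(i,uv)@W[:3,:3].T; o=W[:3,3]
    return o+d*((z-o[2])/d[:,2])[:,None]
def at_depth(i,W,uv,depth):
    return (rays(i,uv)*np.array(depth).reshape(-1,1))@W[:3,:3].T+W[:3,3]
def cloud(i,W,d,mask):
    v,u=np.nonzero(mask&(d>0)); return at_depth(i,W,np.c_[u,v],d[v,u])
def proj(i,W,P):
    M=W[:3,:3].T; t=-M@W[:3,3]
    K=np.array([[i['fx'],0,i['cx']],[0,i['fy'],i['cy']],[0,0,1.]])
    return cv2.projectPoints(np.array(P,float).reshape(-1,1,3),cv2.Rodrigues(M)[0],t,K,np.array([i['k1'],0,0,0.]))[0].reshape(-1,2)
def save(n,im): cv2.imwrite('pics/'+n+'.png',im[...,::-1])
E
python3 - <<'E'
from h import *
np.set_printoptions(precision=1,suppress=True)
o=r.get_obs(); print(o)
hz={'cap1':76,'cap2':76,'lever_bar':26,'handle':65,'plunger_top':222,'fixture':0,'block':0,'tray':0,'stone':3,'tin':0,'sleeve':0,'burrs':0,'disc':0,'brush':0,'spray':0}
ims=[]
for c in ['scene','side']:
    im,d,i,W=cam(c); save(c+'0',im); ims.append(im); np.savez(c+'0.npz',im=im,d=d,W=W)
    print(c,W[:3,3],W[:3,2])
    for n,z in hz.items():
        m=optics.mark_of(c,n)[:2]
        print(n,[(np.round(a['conf'],2),np.array(a['xy']),at_z(i,W,[a['xy']],z)[0][:2]) for a in m])
E
```

```text
pics
{'time_s': 0.0, 'qpos': array([-1.3,  0.5,  1.3, -0. ,  1.3, -0.1]), 'qvel': array([-0., -0., -0., -0.,  0., -0.]), 'joint_torque': array([ -0. , -88.2, -38.4,  -0. ,   0. ,   0. ]), 'tcp_pos': array([ 218.2, -585.3,  230.7]), 'tool_rot': array([ 2. ,  0.4, -2. ]), 'wrist_force': array([ 0.3,  0.4, -0.2]), 'ft_torque': array([ 0., -0., -0.]), 'finger_gap': 0.9962687149220869}
scene [1638.3 -300.4 1104.6] [-0.7  0.2 -0.6]
cap1 []
cap2 []
lever_bar [(np.float64(0.84), array([334.2, 280.9]), array([545.6,  19.9]))]
handle [(np.float64(0.65), array([315.6, 258.8]), array([491.7, -14.5]))]
plunger_top [(np.float64(0.81), array([374.4, 251.1]), array([676.8,  75. ]))]
fixture [(np.float64(0.86), array([366.1, 306.7]), array([632.7,  78.2])), (np.float64(0.52), array([301.2, 331.9]), array([669.1, -99.7]))]
block [(np.float64(0.88), array([361.8, 265.3]), array([481.3, 117. ]))]
tray [(np.float64(0.66), array([168.4, 306. ]), array([ 490.5, -405.2]))]
stone [(np.float64(0.64), array([152. , 302.9]), array([ 470.6, -445.1]))]
tin [(np.float64(0.85), array([428. , 307.2]), array([678.4, 
[... 1362 characters left out ...]
0.57), array([271.7, 288.4]), array([624.1,  82.4]))]
stone [(np.float64(0.61), array([431.4, 197.6]), array([ 471.1, -476.5])), (np.float64(0.39), array([334.1, 184. ]), array([ 742.6, -340.9]))]
tin [(np.float64(0.73), array([216.7, 310.8]), array([688.1, 227.3]))]
sleeve [(np.float64(0.76), array([302.2, 241.9]), array([667., -96.]))]
burrs [(np.float64(0.78), array([223.2, 408.9]), array([477.2, 418.2]))]
disc [(np.float64(0.52), array([415.8, 266.3]), array([ 362.6, -219.4])), (np.float64(0.52), array([179.5, 322.5]), array([738. , 315.2]))]
brush [(np.float64(0.94), array([181.9, 321.3]), array([735.8, 308.6]))]
spray [(np.float64(0.65), array([335.1, 186.9]), array([ 734. , -334.9]))]
```

View pics/side0.png

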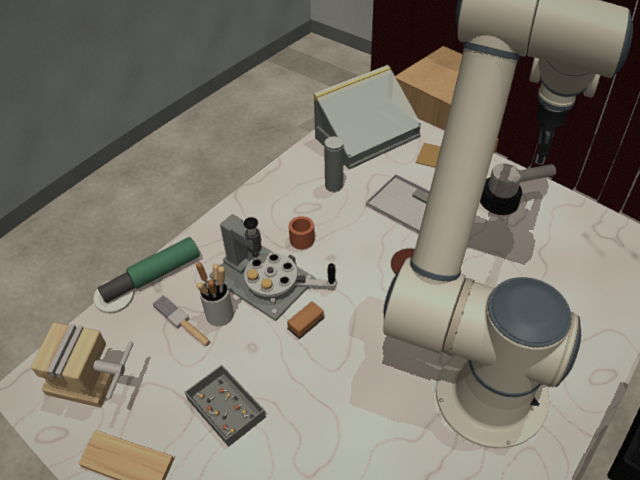

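```bash
python3 - <<'E'
from h import *
np.set_printoptions(precision=1,suppress=True)
for c in ['scene','side']:
    im,d,i,W=cam(c)
    for n in ['block','tray','handle','lever_bar','plunger_top','stone','sleeve','tin','fixture']:
        ms=optics.masks_of(c,n)
        if not ms: print(c,n,'none'); continue
        P=cloud(i,W,d,ms[0]['pixels']); z=np.percentile(P[:,2],97)
        top={'block':37,'plunger_top':222,'tray':18,'sleeve':65,'tin':200}.get(n)
        if n=='handle': T=P[(P[:,2]>75)]
        elif n=='lever_bar': T=P[(P[:,2]>20)&(P[:,2]<30)]
        elif top: T=P[abs(P[:,2]-top)<6]
        else: T=P
        if len(T)<5: print(c,n,ms[0]['conf'],'few',len(P),z); continue
        rect=cv2.minAreaRect(T[:,:2].astype(np.float32))
        print(c,n,round(ms[0]['conf'],2),len(P),len(T),'ztop',z,'mean',T.mean(0),'rect',np.round(rect[0],1),np.round(rect[1],1),round(rect[2],1))
E
```

```text
scene block 0.63 471 266 ztop 39.8725709788936 mean [483.5 100.8  36.3] rect [484.1 102.3] [66.9 51.6] 80.8
scene tray 0.66 3740 393 ztop 18.230151178834653 mean [ 494.9 -424.4   16.4] rect [ 498.5 -403.6] [160.8 238.8] 89.6
scene handle 0.7 425 75 ztop 96.98627812480446 mean [506.3 -15.9  89.2] rect [503.8 -14.8] [17.1 19.6] 33.8
scene lever_bar 0.84 406 163 ztop 97.08823576727548 mean [529.6   2.4  24.7] rect [527.8   4.6] [88.3 24.1] 34.0
scene plunger_top 0.81 268 118 ztop 223.0428949859219 mean [683.7  73.8 219.6] rect [685.1  74.7] [33.3 32.7] 15.0
scene stone 0.57 392 392 ztop 19.29760868176877 mean [ 468.9 -454.5   13.3] rect [ 457.1 -455.1] [132.5  32.7] 2.3
scene sleeve 0.94 1008 300 ztop 66.40207065475977 mean [674.9 -99.1  63.4] rect [673.9 -99.2] [72.6 70.3] 1.7
scene tin none
scene fixture 0.88 6126 6126 ztop 194.61862664998293 mean [697.8  55.6  64.8] rect [605.7  70.2] [212.3 379.4] 85.4
side block 0.97 806 518 ztop 42.474789862969466 mean [478.8 116.2  37.3] rect [480.4 113.9] [90.5 50.6] 83.9
side tray 0.8 2085 240 ztop 19.072534095665905 mean [ 550.7 -397.1   16.3] rect [ 519.9 -404. ] [191.2 172.3] 0.4
side handle 0.89 474 78 ztop 97.55249419146445 mean [495.3 -12.5  90.3] rect [495.9 -13.5] [21.  19.7] 7.8
side lever_bar none
side plunger_top 0.49 260 105 ztop 224.21854511765324 mean [675.4  77.9 220. ] rect [675.7  77.9] [32.4 31.5] 67.7
side stone none
side sleeve 0.81 761 219 ztop 67.58301887403834 mean [669.4 -97.6  63.9] rect [669.5 -98.3] [70.8 73. ] 83.5
side tin 0.69 1566 19 ztop 187.9413306331503 mean [644.9 217.9 196.8] rect [645.5 218.7] [13.9  8.7] 3.1
side fixture 0.85 5869 5869 ztop 184.62210998864222 mean [644.6  84.1  63.1] rect [698.8  77.6] [428.7 271.2] 0.0
```

```bash
cat >> h.py <<'E'
def pose():
    o=r.get_obs(); return o,np.array(o['tcp_pos']),R.from_rotvec(o['tool_rot']).as_matrix()
def plan(tgt,yang=None):
    """tool-frame shift to tgt, and wx so that tool y is at world angle yang (deg, mod 180)"""
    o,p,M=pose(); s=M.T@(np.array(tgt,float)-p)
    ya=np.degrees(np.arctan2(M[1,1],M[0,1]))
    print('t',round(o['time_s'],2),'tcp',p.round(1),'x',M[:,0].round(3),'y',M[:,1].round(3),'yang',ya.round(1),'F',np.round(o['wrist_force'],1),'gap',round(o['finger_gap'],2),'q6',round(o['qpos'][5],2),'q1',round(o['qpos'][0],2))
    print(' shift',s.round(1),'rows',np.ceil(np.linalg.norm(s)/40),'per10',(s/10).round(2))
    if yang is not None:
        a=(yang-ya+90)%180-90; print(' wx (deg,rad) after',a.round(1),(-np.radians(a)).round(3) if M[2,0]<0 else np.radians(a).round(3))
E
python3 -c "
from h import *
plan((440,100,380),0)"
```

```text
t 2.6 tcp [ 218.3 -585.7  231.3] x [-0. -0. -1.] y [ 0.349 -0.937  0.   ] yang -69.6 F [ 0.2  0.  -0.6] gap 1.0 q6 -0.1 q1 -1.31
 shift [-148.7 -565.  -447.2] rows 19.0 per10 [-14.87 -56.5  -44.72]
 wx (deg,rad) after 69.6 -1.214
```

```bash
python3 -m crank '[{"x":-7.5,"y":-28.2,"z":-22.4},{"x":-7.5,"y":-28.2,"z":-22.4},{"x":-7.5,"y":-28.2,"z":-22.4},{"x":-7.5,"y":-28.2,"z":-22.4},{"x":-7.5,"y":-28.2,"z":-22.4},{"x":-7.5,"y":-28.2,"z":-22.4},{"x":-7.5,"y":-28.2,"z":-22.4},{"x":-7.5,"y":-28.2,"z":-22.4},{"x":-7.5,"y":-28.2,"z":-22.4},{"x":-7.5,"y":-28.2,"z":-22.4}]'; python3 -m crank '[{"x":-7.5,"y":-28.2,"z":-22.4},{"x":-7.5,"y":-28.2,"z":-22.4},{"x":-7.5,"y":-28.2,"z":-22.4},{"x":-7.5,"y":-28.2,"z":-22.4},{"x":-7.5,"y":-28.2,"z":-22.4},{"x":-7.5,"y":-28.2,"z":-22.4},{"x":-7.5,"y":-28.2,"z":-22.4},{"x":-7.5,"y":-28.2,"z":-22.4},{"x":-7.5,"y":-28.2,"z":-22.4},{"x":-7.5,"y":-28.2,"z":-22.4}]'; python3 -m crank '[{"wx":-0.121},{"wx":-0.121},{"wx":-0.121},{"wx":-0.121},{"wx":-0.121},{"wx":-0.121},{"wx":-0.121},{"wx":-0.121},{"wx":-0.121},{"wx":-0.121}]'
cat > look.py <<'E'
from h import *
import sys
np.set_printoptions(precision=1,suppress=True)
name=sys.argv[1]
plan((482,110,100),-6)
im,d,i,W=cam('wrist'); save(name,im); np.savez(name+'.npz',im=im,d=d,W=W)
hz={'cap1':76,'cap2':76,'lever_bar':26,'handle':65,'plunger_top':222,'fixture':0,'block':0,'sleeve':0}
for n,z in hz.items():
    print(n,[(round(a['conf'],2),np.array(a['xy']),at_z(i,W,[a['xy']],z)[0][:2]) for a in optics.mark_of('wrist',n)[:2]])
for n,t in [('block',37),('handle',98),('plunger_top',222),('sleeve',65)]:
    ms=optics.masks_of('wrist',n)
    if not ms: print(n,'none'); continue
    P=cloud(i,W,d,ms[0]['pixels']); T=P[abs(P[:,2]-t)<6]
    if len(T)<5: print(n,'few',P.mean(0)); continue
    q=cv2.minAreaRect(T[:,:2].astype(np.float32)); print(n,round(ms[0]['conf'],2),len(T),T.mean(0),np.round(q[0],1),np.round(q[1],1),round(q[2],1))
E
python3 look.py w1
```

```text
t 2.6 tcp [ 218.3 -585.7  231.3] x [-0. -0. -1.] y [ 0.3 -0.9  0. ] yang -69.6 F [ 0.2  0.  -0.6] gap 1.0 q6 -0.1 q1 -1.31
 shift [ 131.3 -559.7 -490.1] rows 19.0 per10 [ 13.1 -56.  -49. ]
 wx (deg,rad) after 63.6 -1.109
cap1 []
cap2 []
lever_bar []
handle []
plunger_top []
fixture []
block []
sleeve []
block none
handle none
plunger_top none
sleeve none$[0]: bad value
$[0]: bad value
$[0]: bad value
```

View pics/w1.png

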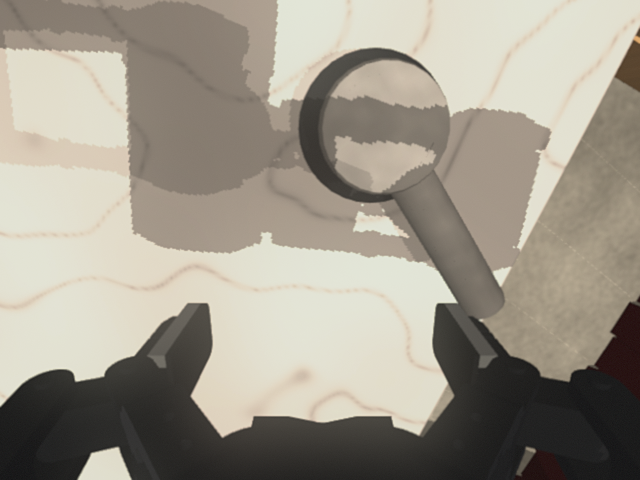

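The picture is of the start pose, with a magnifier at (375,120) and no fixture, because all three moves were refused. The rows probably need every key, so I'll try one full row.

```bash
python3 -m crank '[{"gripper":1,"x":-7.5,"y":-28.2,"z":-22.4,"wx":0,"wy":0,"wz":0},{"gripper":1,"x":-7.5,"y":-28.2,"z":-22.4,"wx":0,"wy":0,"wz":0},{"gripper":1,"x":-7.5,"y":-28.2,"z":-22.4,"wx":0,"wy":0,"wz":0},{"gripper":1,"x":-7.5,"y":-28.2,"z":-22.4,"wx":0,"wy":0,"wz":0},{"gripper":1,"x":-7.5,"y":-28.2,"z":-22.4,"wx":0,"wy":0,"wz":0},{"gripper":1,"x":-7.5,"y":-28.2,"z":-22.4,"wx":0,"wy":0,"wz":0},{"gripper":1,"x":-7.5,"y":-28.2,"z":-22.4,"wx":0,"wy":0,"wz":0},{"gripper":1,"x":-7.5,"y":-28.2,"z":-22.4,"wx":0,"wy":0,"wz":0},{"gripper":1,"x":-7.5,"y":-28.2,"z":-22.4,"wx":0,"wy":0,"wz":0},{"gripper":1,"x":-7.5,"y":-28.2,"z":-22.4,"wx":0,"wy":0,"wz":0}]'; python3 -c "
from h import *
plan((440,100,380),0)"
```

```text
time_s: 4.08
tcp_pos: [329.8, -241.5, 306.8]
tool_rot: [2.028, 0.365, -2.027]
wrist_force: [1.3, -1.2, 0.2]
finger_gap: 1.001
t 4.08 tcp [ 329.8 -241.5  306.8] x [ 0. -0. -1.] y [ 0.349 -0.937  0.   ] yang -69.6 F [ 1.3 -1.2  0.2] gap 1.0 q6 0.44 q1 -0.78
 shift [ -73.3 -281.6 -222.5] rows 10.0 per10 [ -7.33 -28.16 -22.25]
 wx (deg,rad) after 69.6 -1.214
```

```bash
python3 -m crank '[{"gripper":1,"x":-7.3,"y":-28.2,"z":-22.3,"wx":0,"wy":0,"wz":0},{"gripper":1,"x":-7.3,"y":-28.2,"z":-22.3,"wx":0,"wy":0,"wz":0},{"gripper":1,"x":-7.3,"y":-28.2,"z":-22.3,"wx":0,"wy":0,"wz":0},{"gripper":1,"x":-7.3,"y":-28.2,"z":-22.3,"wx":0,"wy":0,"wz":0},{"gripper":1,"x":-7.3,"y":-28.2,"z":-22.3,"wx":0,"wy":0,"wz":0},{"gripper":1,"x":-7.3,"y":-28.2,"z":-22.3,"wx":0,"wy":0,"wz":0},{"gripper":1,"x":-7.3,"y":-28.2,"z":-22.3,"wx":0,"wy":0,"wz":0},{"gripper":1,"x":-7.3,"y":-28.2,"z":-22.3,"wx":0,"wy":0,"wz":0},{"gripper":1,"x":-7.3,"y":-28.2,"z":-22.3,"wx":0,"wy":0,"wz":0},{"gripper":1,"x":-7.3,"y":-28.2,"z":-22.3,"wx":0,"wy":0,"wz":0}]' | head -1; python3 -m crank '[{"gripper":1,"x":0,"y":0,"z":0,"wx":-0.121,"wy":0,"wz":0},{"gripper":1,"x":0,"y":0,"z":0,"wx":-0.121,"wy":0,"wz":0},{"gripper":1,"x":0,"y":0,"z":0,"wx":-0.121,"wy":0,"wz":0},{"gripper":1,"x":0,"y":0,"z":0,"wx":-0.121,"wy":0,"wz":0},{"gripper":1,"x":0,"y":0,"z":0,"wx":-0.121,"wy":0,"wz":0},{"gripper":1,"x":0,"y":0,"z":0,"wx":-0.121,"wy":0,"wz":0},{"gripper":1,"x":0,"y":0,"z":0,"wx":-0.121,"wy":0,"wz":0},{"gripper":1,"x":0,"y":0,"z":0,"wx":-0.121,"wy":0,"wz":0},{"gripper":1,"x":0,"y":0,"z":0,"wx":-0.121,"wy":0,"wz":0},{"gripper":1,"x":0,"y":0,"z":0,"wx":-0.121,"wy":0,"wz":0}]'
python3 look.py w2
```

```text
time_s: 4.92
time_s: 5.75
tcp_pos: [440.1, 99.0, 379.3]
tool_rot: [1.208, 1.21, -1.208]
wrist_force: [-0.4, 0.1, -0.3]
finger_gap: 0.999
t 5.75 tcp [440.1  99.  379.3] x [ 0.  0. -1.] y [1. 0. 0.] yang 0.1 F [-0.4  0.1 -0.3] gap 1.0 q6 0.09 q1 0.09
 shift [279.3  41.9 -10.9] rows 8.0 per10 [27.9  4.2 -1.1]
 wx (deg,rad) after -6.1 0.107
cap1 [(0.81, array([459.1, 177.6]), array([601.6, 114.2])), (0.7, array([500.7, 179.5]), array([651.4, 112.2]))]
cap2 [(0.81, array([459.1, 177.6]), array([601.6, 114.2])), (0.7, array([500.7, 179.5]), array([651.4, 112.2]))]
lever_bar [(0.62, array([402.5, 246.8]), array([551.1,  12.7]))]
handle [(0.7, array([365.6, 276.5]), array([496.9, -15.5])), (0.46, array([351. , 172.5]), array([474.8, 118.5]))]
plunger_top [(0.67, array([604.8, 251.3]), array([680.1,  71. ]))]
fixture [(0.8, array([458.2, 202.4]), array([631.4,  70. ])), (0.26, array([605.9, 246.4]), array([857.6,   5.5]))]
block [(0.91, array([352.6, 172.6]), array([481.9, 111. ]))]
sleeve [(0.69, array([472.4, 315.7]), array([ 672.1, -106.7]))]
block 0.95 2455 [479.3 113.1  37.3] [479.6 111.4] [90.2 45.1] 84.0
handle 0.95 199 [497.2 -15.2  98.3] [497.5 -16. ] [18.5 18.2] 50.9
plunger_top 0.8 1219 [675.4  74.8 220.2] [677.5  73.7] [35.6 34.4] 60.0
sleeve 0.68 528 [683.4 -85.4  64.7] [683.4 -87.3] [34.4 68.9] 46.0
```

View pics/w2.png

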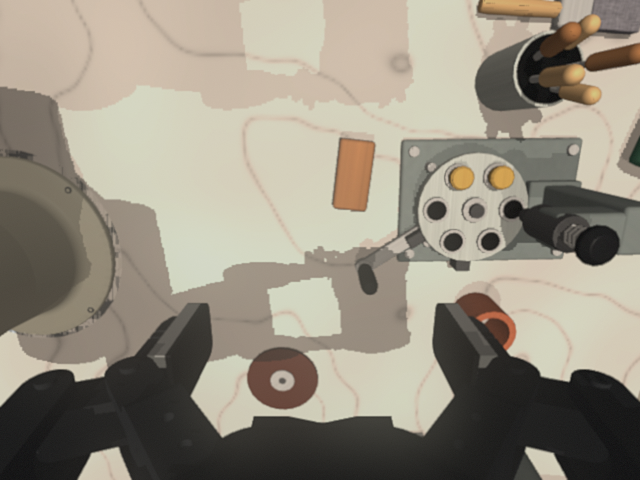

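```bash
python3 -m crank '[{"gripper":1,"x":30,"y":13.5,"z":-4.3,"wx":0,"wy":0,"wz":0},{"gripper":1,"x":30,"y":13.5,"z":-4.3,"wx":0,"wy":0,"wz":0},{"gripper":1,"x":30,"y":13.4,"z":-4.4,"wx":0,"wy":0,"wz":0},{"gripper":1,"x":30,"y":0,"z":0,"wx":0.105,"wy":0,"wz":0},{"gripper":1,"x":38,"y":0,"z":0,"wx":0,"wy":0,"wz":0},{"gripper":1,"x":38,"y":0,"z":0,"wx":0,"wy":0,"wz":0},{"gripper":1,"x":38,"y":0,"z":0,"wx":0,"wy":0,"wz":0},{"gripper":1,"x":38,"y":0,"z":0,"wx":0,"wy":0,"wz":0},{"gripper":1,"x":36,"y":0,"z":0,"wx":0,"wy":0,"wz":0},{"gripper":1,"x":20,"y":0,"z":0,"wx":0,"wy":0,"wz":0}]'; python3 -c "
from h import *
plan((480.5,112,2),-6)"
```

```text
time_s: 7.23
tcp_pos: [479.2, 111.6, 48.1]
tool_rot: [1.288, 1.157, -1.292]
wrist_force: [-0.4, 0.4, -0.8]
finger_gap: 1.002
t 7.23 tcp [479.2 111.6  48.1] x [-0.003 -0.    -1.   ] y [ 0.994 -0.109 -0.003] yang -6.3 F [-0.4  0.4 -0.8] gap 1.0 q6 0.22 q1 0.11
 shift [46.1  1.3 -0.5] rows 2.0 per10 [ 4.61  0.13 -0.05]
 wx (deg,rad) after 0.3 -0.005
```

Close the jaws on the block and lift it.

```bash
python3 -m crank '[{"gripper":1,"x":30,"y":0.8,"z":0,"wx":0,"wy":0,"wz":0},{"gripper":1,"x":16,"y":0.8,"z":0,"wx":0,"wy":0,"wz":0},{"gripper":1,"x":0,"y":0,"z":0,"wx":0,"wy":0,"wz":0},{"gripper":0.3,"x":0,"y":0,"z":0,"wx":0,"wy":0,"wz":0},{"gripper":0.3,"x":0,"y":0,"z":0,"wx":0,"wy":0,"wz":0},{"gripper":0.3,"x":0,"y":0,"z":0,"wx":0,"wy":0,"wz":0},{"gripper":0.3,"x":0,"y":0,"z":0,"wx":0,"wy":0,"wz":0},{"gripper":0.3,"x":0,"y":0,"z":0,"wx":0,"wy":0,"wz":0},{"gripper":0.3,"x":0,"y":0,"z":0,"wx":0,"wy":0,"wz":0}]'; python3 -m crank '[{"gripper":0.3,"x":0,"y":0,"z":0,"wx":0,"wy":0,"wz":0},{"gripper":0.3,"x":-10,"y":0,"z":0,"wx":0,"wy":0,"wz":0},{"gripper":0.3,"x":-30,"y":0,"z":0,"wx":0,"wy":0,"wz":0},{"gripper":0.3,"x":-35,"y":0,"z":0,"wx":0,"wy":0,"wz":0},{"gripper":0.3,"x":-38,"y":0,"z":0,"wx":0,"wy":0,"wz":0},{"gripper":0.3,"x":-38,"y":0,"z":0,"wx":0,"wy":0,"wz":0},{"gripper":0.3,"x":-38,"y":0,"z":0,"wx":0,"wy":0,"wz":0}]';  python3 -c "
from h import *
plan((480,-385,250),-90)"
```

```text
time_s: 7.98
tcp_pos: [482.8, 111.7, 6.7]
tool_rot: [1.29, 1.154, -1.287]
wrist_force: [-1.9, 0.7, 10.0]
finger_gap: 0.52
time_s: 8.57
tcp_pos: [481.5, 111.6, 197.5]
tool_rot: [1.29, 1.155, -1.288]
wrist_force: [1.9, -0.1, -1.8]
finger_gap: 0.516
t 8.57 tcp [481.5 111.6 197.5] x [ 0.001  0.    -1.   ] y [ 0.994 -0.109  0.001] yang -6.2 F [ 1.9 -0.1 -1.8] gap 0.52 q6 0.22 q1 0.11
 shift [-52.6  52.6 493.8] rows 13.0 per10 [-5.26  5.26 49.38]
 wx (deg,rad) after -83.8 1.462
```

```bash
python3 -m crank '[{"gripper":0.3,"x":-5,"y":3.8,"z":25,"wx":0,"wy":0,"wz":0},{"gripper":0.3,"x":-5,"y":3.8,"z":36,"wx":0,"wy":0,"wz":0},{"gripper":0.3,"x":-5,"y":3.8,"z":36,"wx":0,"wy":0,"wz":0},{"gripper":0.3,"x":-5,"y":3.8,"z":36,"wx":0,"wy":0,"wz":0},{"gripper":0.3,"x":-5,"y":3.8,"z":36,"wx":0,"wy":0,"wz":0},{"gripper":0.3,"x":-5,"y":3.8,"z":36,"wx":0,"wy":0,"wz":0},{"gripper":0.3,"x":-5,"y":3.8,"z":36,"wx":0,"wy":0,"wz":0},{"gripper":0.3,"x":-5,"y":3.8,"z":36,"wx":0,"wy":0,"wz":0},{"gripper":0.3,"x":-5,"y":3.8,"z":36,"wx":0,"wy":0,"wz":0},{"gripper":0.3,"x":-5,"y":3.8,"z":36,"wx":0,"wy":0,"wz":0}]' | head -1; python3 -m crank '[{"gripper":0.3,"x":0,"y":3.8,"z":36,"wx":0,"wy":0,"wz":0},{"gripper":0.3,"x":0,"y":3.8,"z":36,"wx":0,"wy":0,"wz":0},{"gripper":0.3,"x":0,"y":3.8,"z":36,"wx":0,"wy":0,"wz":0},{"gripper":0.3,"x":0,"y":3,"z":36,"wx":0,"wy":0,"wz":0},{"gripper":0.3,"x":0,"y":0,"z":0,"wx":0.122,"wy":0,"wz":0},{"gripper":0.3,"x":0,"y":0,"z":0,"wx":0.122,"wy":0,"wz":0},{"gripper":0.3,"x":0,"y":0,"z":0,"wx":0.122,"wy":0,"wz":0},{"gripper":0.3,"x":0,"y":0,"z":0,"wx":0.122,"wy":0,"wz":0},{"gripper":0.3,"x":0,"y":0,"z":0,"wx":0.122,"wy":0,"wz":0},{"gripper":0.3,"x":0,"y":0,"z":0,"wx":0.122,"wy":0,"wz":0}]';  python3 -m crank '[{"gripper":0.3,"x":0,"y":0,"z":0,"wx":0.122,"wy":0,"wz":0},{"gripper":0.3,"x":0,"y":0,"z":0,"wx":0.122,"wy":0,"wz":0},{"gripper":0.3,"x":0,"y":0,"z":0,"wx":0.122,"wy":0,"wz":0},{"gripper":0.3,"x":0,"y":0,"z":0,"wx":0.122,"wy":0,"wz":0},{"gripper":0.3,"x":0,"y":0,"z":0,"wx":0.122,"wy":0,"wz":0},{"gripper":0.3,"x":0,"y":0,"z":0,"wx":0.122,"wy":0,"wz":0}]' | head -1; python3 - <<'E'
from h import *
np.set_printoptions(precision=1,suppress=True)
plan((490,-385,100),-90)
im,d,i,W=cam('wrist'); save('w3',im)
for n,t in [('tray',18),('stone',15),('block',None)]:
    print(n,[(round(a['conf'],2),np.array(a['xy']),at_z(i,W,[a['xy']],0)[0][:2]) for a in optics.mark_of('wrist',n)[:2]])
    ms=optics.masks_of('wrist',n)
    if not ms: print(n,'none'); continue
    P=cloud(i,W,d,ms[0]['pixels']); T=P if t is None else P[abs(P[:,2]-t)<4]
    if len(T)<5: print(n,'few',P.mean(0)); continue
    q=cv2.minAreaRect(T[:,:2].astype(np.float32)); print(n,round(ms[0]['conf'],2),len(T),T.mean(0),T.min(0),T.max(0),np.round(q[0],1),np.round(q[1],1),round(q[2],1))
E
```

```text
time_s: 9.4
time_s: 10.23
tcp_pos: [480.3, -383.8, 245.6]
tool_rot: [1.8, 0.681, -1.8]
wrist_force: [-0.1, -0.7, -3.0]
finger_gap: 0.514
time_s: 10.73
t 10.73 tcp [ 480.3 -383.8  245.6] x [ 0. -0. -1.] y [-0. -1.  0.] yang -90.5 F [-1.   0.8 -1.6] gap 0.52 q6 0.81 q1 -0.77
 shift [145.6   1.1  -9.7] rows 4.0 per10 [14.6  0.1 -1. ]
 wx (deg,rad) after 0.5 -0.008
tray [(0.85, array([343.4, 181.8]), array([ 499.1, -407.3])), (0.49, array([173.2, 295.1]), array([ 373.8, -216.8]))]
tray 0.72 2300 [ 545.8 -425.7   17.9] [ 383.3 -488.4   14. ] [ 613.1 -328.2   21.2] [ 498.3 -408.2] [160.2 229.7] 89.9
stone [(0.84, array([391.2, 212.1]), array([ 466.9, -457.8]))]
stone 0.63 2251 [ 478.5 -459.4   15.6] [ 413.  -472.3   11.2] [ 522.  -443.6   18.4] [ 467.5 -457.7] [ 28.6 108.8] 89.4
block [(0.74, array([322.5, 301.8]), array([ 364.3, -384.8]))]
block 0.96 28447 [ 494.8 -385.   274.1] [ 235.3 -458.3   -0.8] [ 526.4 -308.4  321.4] [ 381.1 -384.3] [149.7 290.5] 89.6
```

View pics/w3.png

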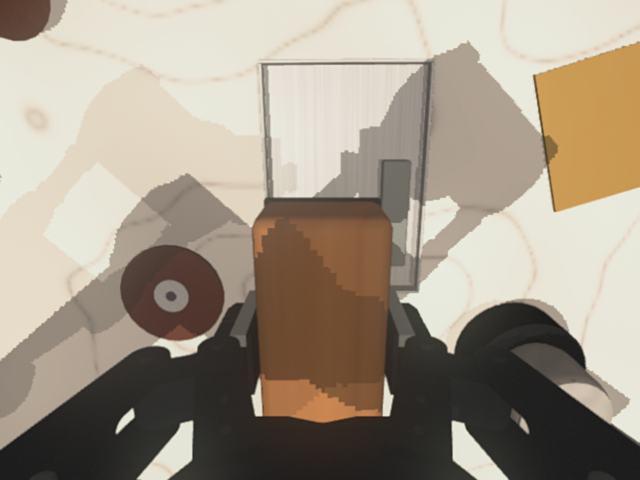

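```bash
python3 -m crank '[{"gripper":0.3,"x":34,"y":1.6,"z":-9,"wx":-0.008,"wy":0,"wz":0},{"gripper":0.3,"x":36,"y":1.6,"z":-8.7,"wx":0,"wy":0,"wz":0},{"gripper":0.3,"x":36,"y":0,"z":0,"wx":0,"wy":0,"wz":0},{"gripper":0.3,"x":36,"y":0,"z":0,"wx":0,"wy":0,"wz":0},{"gripper":0.3,"x":36,"y":0,"z":0,"wx":0,"wy":0,"wz":0},{"gripper":0.3,"x":30,"y":0,"z":0,"wx":0,"wy":0,"wz":0},{"gripper":0.3,"x":14,"y":0,"z":0,"wx":0,"wy":0,"wz":0},{"gripper":0.3,"x":8,"y":0,"z":0,"wx":0,"wy":0,"wz":0},{"gripper":0.3,"x":2,"y":0,"z":0,"wx":0,"wy":0,"wz":0},{"gripper":0.3,"x":0,"y":0,"z":0,"wx":0,"wy":0,"wz":0}]'
```

```text
time_s: 11.92
tcp_pos: [498.6, -387.5, 12.6]
tool_rot: [2.218, 0.007, -2.218]
wrist_force: [0.4, 0.3, -0.6]
finger_gap: 0.515
```

```bash
python3 -m crank '[{"gripper":0.3,"x":2.5,"y":0,"z":0,"wx":0,"wy":0,"wz":0},{"gripper":0.3,"x":0,"y":0,"z":0,"wx":0,"wy":0,"wz":0}]'; python3 -m crank '[{"gripper":0.7,"x":0,"y":0,"z":0,"wx":0,"wy":0,"wz":0},{"gripper":0.7,"x":0,"y":0,"z":0,"wx":0,"wy":0,"wz":0},{"gripper":0.7,"x":0,"y":0,"z":0,"wx":0,"wy":0,"wz":0},{"gripper":0.7,"x":-10,"y":0,"z":0,"wx":0,"wy":0,"wz":0},{"gripper":0.7,"x":-30,"y":0,"z":0,"wx":0,"wy":0,"wz":0},{"gripper":0.7,"x":-40,"y":0,"z":0,"wx":0,"wy":0,"wz":0},{"gripper":0.7,"x":-40,"y":0,"z":0,"wx":0,"wy":0,"wz":0},{"gripper":0.3,"x":-40,"y":0,"z":0,"wx":0,"wy":0,"wz":0},{"gripper":0,"x":-40,"y":0,"z":0,"wx":0,"wy":0,"wz":0}]'; python3 - <<'E'
from h import *
np.set_printoptions(precision=1,suppress=True)
im,d,i,W=cam('wrist'); save('w4',im)
for n,t in [('block',40),('stone',15)]:
    ms=optics.masks_of('wrist',n)
    if not ms: print(n,'none'); continue
    P=cloud(i,W,d,ms[0]['pixels']); T=P[abs(P[:,2]-t)<4]
    q=cv2.minAreaRect(T[:,:2].astype(np.float32)); print(n,round(ms[0]['conf'],2),len(P),len(T),T.mean(0),T.min(0),T.max(0),np.round(q[0],1),np.round(q[1],1),round(q[2],1))
plan((517,-42,200),-57)
E
```

```text
time_s: 12.08
tcp_pos: [498.9, -387.8, 10.8]
tool_rot: [2.219, 0.005, -2.216]
wrist_force: [-0.2, 1.1, -2.2]
finger_gap: 0.514
time_s: 12.83
tcp_pos: [498.0, -387.0, 212.8]
tool_rot: [2.219, 0.006, -2.218]
wrist_force: [1.2, -1.0, -0.2]
finger_gap: 0.429
block 0.68 5432 5279 [ 501.7 -388.5   40.3] [ 455.2 -411.1   36. ] [ 544. -366.   43.] [ 499.6 -388.5] [88.8 45. ] 0.3
stone 0.58 3371 3286 [ 470.8 -457.3   15.5] [ 412.1 -472.    11.1] [ 522.3 -443.2   18. ] [ 467.1 -457.7] [ 28.4 110.1] 89.6
t 12.98 tcp [ 499.6 -388.4  214.3] x [ 0. -0. -1.] y [ 0. -1.  0.] yang -89.7 F [-0.5  0.2 -1.3] gap 0.16 q6 0.81 q1 -0.76
 shift [  12.7 -346.4  -19.4] rows 9.0 per10 [  1.3 -34.6  -1.9]
 wx (deg,rad) after 32.7 -0.57
```

```bash
python3 -m crank '[{"gripper":0,"x":0,"y":-38.2,"z":-1.9,"wx":0,"wy":0,"wz":0},{"gripper":0,"x":0,"y":-38.2,"z":-1.9,"wx":0,"wy":0,"wz":0},{"gripper":0,"x":0,"y":-38.2,"z":-1.9,"wx":0,"wy":0,"wz":0},{"gripper":0,"x":0,"y":-38.2,"z":-1.9,"wx":0,"wy":0,"wz":0},{"gripper":0,"x":0,"y":-38.2,"z":-1.9,"wx":0,"wy":0,"wz":0},{"gripper":0,"x":0,"y":-38.2,"z":-1.9,"wx":0,"wy":0,"wz":0},{"gripper":0,"x":0,"y":-38.2,"z":-1.9,"wx":0,"wy":0,"wz":0},{"gripper":0,"x":0,"y":-38.2,"z":-1.9,"wx":0,"wy":0,"wz":0},{"gripper":0,"x":0,"y":-38.2,"z":-1.9,"wx":0,"wy":0,"wz":0}]' | head -1; python3 -m crank '[{"gripper":0,"x":12,"y":0,"z":0,"wx":-0.116,"wy":0,"wz":0},{"gripper":0,"x":12,"y":0,"z":0,"wx":-0.116,"wy":0,"wz":0},{"gripper":0,"x":12,"y":0,"z":0,"wx":-0.116,"wy":0,"wz":0},{"gripper":0,"x":12,"y":0,"z":0,"wx":-0.116,"wy":0,"wz":0},{"gripper":0,"x":12,"y":0,"z":0,"wx":-0.116,"wy":0,"wz":0},{"gripper":0,"x":0,"y":0,"z":0,"wx":0,"wy":0,"wz":0}]'; cat > arc.py <<'E'
from h import *
import sys
np.set_printoptions(precision=2,suppress=True)
A=np.array([630.5,74]); plan((516.7,-44.7,50),-56.4)
o,p,M=pose()
def step(D):
    a=M.T@np.r_[A-p[:2],0]; Rx=R.from_rotvec([D,0,0]).as_matrix(); return a,(np.eye(3)-Rx)@a
for D in (.1,.05,.02): a,s=step(D); print(D,'a',a,'s',s)
E
python3 arc.py; python3 - <<'E'
from h import *
np.set_printoptions(precision=1,suppress=True)
im,d,i,W=cam('wrist'); save('w5',im)
hz={'cap1':76,'lever_bar':26,'handle':65,'plunger_top':222,'fixture':0}
for n,z in hz.items():
    print(n,[(round(a['conf'],2),np.array(a['xy']),at_z(i,W,[a['xy']],z)[0][:2]) for a in optics.mark_of('wrist',n)[:3]])
E
```

```text
time_s: 13.73
time_s: 14.23
tcp_pos: [511.7, -43.0, 147.6]
tool_rot: [1.881, 0.577, -1.889]
wrist_force: [-0.6, 0.0, -0.7]
finger_gap: 0.003
t 14.23 tcp [511.7 -43.  147.6] x [-0.  0. -1.] y [ 0.56 -0.83 -0.  ] yang -56.1 F [-0.6  0.  -0.7] gap 0.0 q6 0.78 q1 -0.2
 shift [97.6  4.5 -3.5] rows 3.0 per10 [ 9.76  0.45 -0.35]
 wx (deg,rad) after -0.3 0.006
0.1 a [  -0.4   -30.81 -163.86] s [  0.   -16.51   2.26]
0.05 a [  -0.4   -30.81 -163.86] s [ 0.   -8.23  1.33]
0.02 a [  -0.4   -30.81 -163.86] s [ 0.   -3.28  0.58]
cap1 []
lever_bar [(0.58, array([280.1, 141.8]), array([547.6,  14.7]))]
handle [(0.55, array([273.9, 239.8]), array([498.8, -16.4]))]
plunger_top []
fixture []
```

View pics/w5.png

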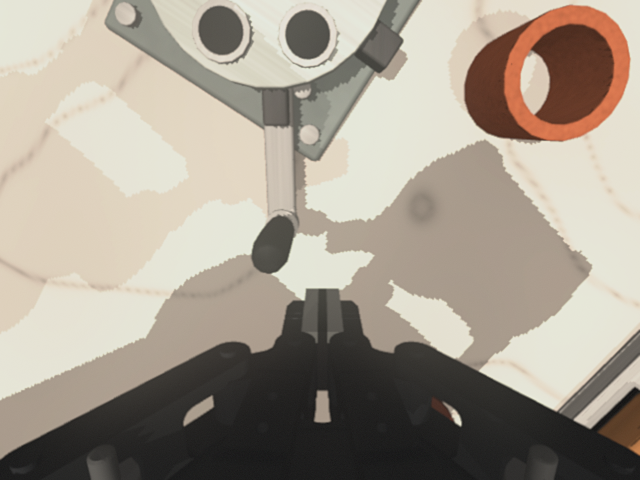

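```bash
python3 -m crank '[{"gripper":0,"x":30,"y":1.5,"z":-1.2,"wx":0,"wy":0,"wz":0},{"gripper":0,"x":30,"y":1.5,"z":-1.2,"wx":0,"wy":0,"wz":0},{"gripper":0,"x":28,"y":1.5,"z":-1.1,"wx":0,"wy":0,"wz":0},{"gripper":0,"x":0,"y":0,"z":0,"wx":0,"wy":0,"wz":0},{"gripper":0,"x":0,"y":0,"z":0,"wx":0,"wy":0,"wz":0}]'; python3 arc.py
```

```text
time_s: 14.95
tcp_pos: [518.3, -45.2, 61.7]
tool_rot: [1.887, 0.57, -1.891]
wrist_force: [0.1, 0.1, 0.7]
finger_gap: -0.002
t 14.95 tcp [518.3 -45.2  61.7] x [-0.  0. -1.] y [ 0.55 -0.83 -0.  ] yang -56.5 F [0.1 0.1 0.7] gap -0.0 q6 0.78 q1 -0.2
 shift [11.7 -1.3  1.1] rows 1.0 per10 [ 1.17 -0.13  0.11]
 wx (deg,rad) after 0.1 -0.002
0.1 a [  -0.19  -37.45 -159.3 ] s [  0.   -16.09   2.94]
0.05 a [  -0.19  -37.45 -159.3 ] s [ 0.   -8.01  1.67]
0.02 a [  -0.19  -37.45 -159.3 ] s [ 0.   -3.19  0.72]
```

```bash
python3 -m crank '[{"gripper":0,"x":0,"y":-8,"z":1.7,"wx":0.05,"wy":0,"wz":0},{"gripper":0,"x":0,"y":-8,"z":1.7,"wx":0.05,"wy":0,"wz":0},{"gripper":0,"x":0,"y":-16.1,"z":2.9,"wx":0.1,"wy":0,"wz":0},{"gripper":0,"x":0,"y":-16.1,"z":2.9,"wx":0.1,"wy":0,"wz":0},{"gripper":0,"x":0,"y":-16.1,"z":2.9,"wx":0.1,"wy":0,"wz":0},{"gripper":0,"x":0,"y":-16.1,"z":2.9,"wx":0.1,"wy":0,"wz":0}]'; python3 arc.py
```

```text
time_s: 15.45
tcp_pos: [476.5, 23.1, 64.0]
tool_rot: [2.184, 0.086, -2.176]
wrist_force: [2.9, -6.6, -2.0]
finger_gap: 0.004
t 15.45 tcp [476.5  23.1  64. ] x [ 0. -0. -1.] y [ 0.08 -1.    0.  ] yang -85.4 F [ 2.9 -6.6 -2. ] gap 0.0 q6 1.42 q1 -0.08
 shift [ 14.2  70.8 -34.6] rows 3.0 per10 [ 1.42  7.08 -3.46]
 wx (deg,rad) after 29.0 -0.507
0.1 a [   0.51  -38.45 -157.61] s [  0.   -15.93   3.05]
0.05 a [   0.51  -38.45 -157.61] s [-0.   -7.93  1.72]
0.02 a [   0.51  -38.45 -157.61] s [ 0.   -3.16  0.74]
```

```bash
python3 -m crank '[{"gripper":0,"x":0,"y":-16,"z":3,"wx":0.1,"wy":0,"wz":0},{"gripper":0,"x":0,"y":-16,"z":3,"wx":0.1,"wy":0,"wz":0},{"gripper":0,"x":0,"y":-16,"z":3,"wx":0.1,"wy":0,"wz":0},{"gripper":0,"x":0,"y":-16,"z":3,"wx":0.1,"wy":0,"wz":0},{"gripper":0,"x":0,"y":-16,"z":3,"wx":0.1,"wy":0,"wz":0},{"gripper":0,"x":0,"y":-8,"z":1.7,"wx":0.05,"wy":0,"wz":0},{"gripper":0,"x":0,"y":0,"z":0,"wx":0,"wy":0,"wz":0}]'; python3 arc.py; python3 - <<'E'
from h import *
np.set_printoptions(precision=1,suppress=True)
im,d,i,W=cam('wrist'); save('w6',im)
for n,z in {'lever_bar':26,'handle':65}.items():
    for a in optics.mark_of('wrist',n)[:2]:
        q=at_z(i,W,[a['xy']],z)[0][:2]-[630.5,74]; print(n,round(a['conf'],2),a['xy'],q,np.hypot(*q),'lever',np.radians(213.6-np.degrees(np.arctan2(q[1],q[0]))%360))
E
```

```text
time_s: 16.03
tcp_pos: [472.6, 112.6, 63.9]
tool_rot: [-1.964, 0.465, 1.959]
wrist_force: [-1.2, -5.6, 3.6]
finger_gap: -0.004
t 16.03 tcp [472.6 112.6  63.9] x [ 0. -0. -1.] y [-0.45 -0.89 -0.  ] yang -116.7 F [-1.2 -5.6  3.6] gap -0.0 q6 2.15 q1 0.11
 shift [  14.1  120.7 -110.1] rows 5.0 per10 [  1.41  12.07 -11.01]
 wx (deg,rad) after 60.3 -1.053
0.1 a [   0.46  -36.53 -158.42] s [  0.   -16.     2.86]
0.05 a [   0.46  -36.53 -158.42] s [-0.   -7.96  1.63]
0.02 a [   0.46  -36.53 -158.42] s [ 0.   -3.18  0.7 ]
lever_bar 0.84 [261.4, 156.8] [-92.3  36.3] 99.22317140484874 lever 0.9613383005499542
handle 0.84 [264.0, 308.7] [-147.1   58.9] 158.4344833150476 lever 0.9674477365291521
```

```bash
python3 -m crank '[{"gripper":0,"x":0,"y":-8,"z":1.6,"wx":0.05,"wy":0,"wz":0},{"gripper":0,"x":0,"y":-8,"z":1.6,"wx":0.05,"wy":0,"wz":0},{"gripper":0,"x":0,"y":-6.4,"z":1.4,"wx":0.04,"wy":0,"wz":0},{"gripper":0,"x":0,"y":-3.2,"z":0.7,"wx":0.02,"wy":0,"wz":0},{"gripper":0,"x":0,"y":0,"z":0,"wx":0,"wy":0,"wz":0}]'; python3 -m crank '[{"gripper":0,"x":0,"y":-1.6,"z":0.4,"wx":0.01,"wy":0,"wz":0},{"gripper":0,"x":0,"y":0,"z":0,"wx":0,"wy":0,"wz":0}]';python3 -m crank '[{"gripper":0,"x":0,"y":-1.6,"z":0.4,"wx":0.01,"wy":0,"wz":0},{"gripper":0,"x":0,"y":0,"z":0,"wx":0,"wy":0,"wz":0}]'; python3 arc.py
```

```text
time_s: 16.6
tcp_pos: [480.1, 136.2, 63.6]
tool_rot: [-1.865, 0.601, 1.863]
wrist_force: [-3.2, -6.7, 4.9]
finger_gap: 0.0
time_s: 16.77
tcp_pos: [480.4, 137.1, 63.6]
tool_rot: [-1.859, 0.609, 1.857]
wrist_force: [-3.9, -10.4, 5.9]
finger_gap: 0.0
time_s: 16.93
tcp_pos: [480.5, 138.0, 63.6]
tool_rot: [-1.853, 0.619, 1.852]
wrist_force: [-4.3, -18.9, 9.0]
finger_gap: 0.003
t 16.93 tcp [480.5 138.   63.6] x [-0. -0. -1.] y [-0.6 -0.8  0. ] yang -126.9 F [ -4.3 -18.9   9. ] gap 0.0 q6 2.38 q1 0.16
 shift [  13.9  124.4 -138.5] rows 5.0 per10 [  1.39  12.44 -13.85]
 wx (deg,rad) after 70.5 -1.23
0.1 a [   0.1   -38.77 -158.36] s [  0.   -16.     3.08]
0.05 a [   0.1   -38.77 -158.36] s [-0.   -7.96  1.74]
0.02 a [   0.1   -38.77 -158.36] s [ 0.   -3.17  0.74]
```

```bash
python3 -m crank '[{"gripper":0,"x":-30,"y":2,"z":0,"wx":0,"wy":0,"wz":0},{"gripper":0,"x":-40,"y":2,"z":0,"wx":0,"wy":0,"wz":0},{"gripper":0,"x":-40,"y":0,"z":0,"wx":0,"wy":0,"wz":0},{"gripper":0,"x":-40,"y":0,"z":0,"wx":0,"wy":0,"wz":0},{"gripper":0,"x":-35,"y":0,"z":0,"wx":0,"wy":0,"wz":0},{"gripper":0,"x":-25,"y":0,"z":0,"wx":0,"wy":0,"wz":0},{"gripper":0,"x":0,"y":0,"z":0,"wx":0,"wy":0,"wz":0}]'; cat > chk.py <<'E'
from h import *
import sys
np.set_printoptions(precision=1,suppress=True)
A=np.array([630.5,74])
plan((678.5,74.3,235))
for c in sys.argv[2:]:
    im,d,i,W=cam(c); save(sys.argv[1]+c,im); print(c)
    for n,z in {'cap1':76,'lever_bar':26,'handle':65,'plunger_top':222}.items():
        for a in optics.mark_of(c,n)[:2]:
            w=at_z(i,W,[a['xy']],z)[0][:2]; q=w-A; print(n,round(a['conf'],2),np.array(a['xy']),w,'r',np.hypot(*q).round(1),'ang',(np.degrees(np.arctan2(q[1],q[0]))%360).round(1))
    ms=optics.masks_of(c,'plunger_top')
    if ms:
        P=cloud(i,W,d,ms[0]['pixels']); T=P[abs(P[:,2]-222)<5]; 
        if len(T)>10: print('plunger cloud',T.mean(0),cv2.minAreaRect(T[:,:2].astype(np.float32)))
E
python3 chk.py c1 wrist
```

```text
time_s: 17.52
tcp_pos: [480.5, 136.2, 279.0]
tool_rot: [-1.859, 0.612, 1.841]
wrist_force: [0.5, -0.3, 1.3]
finger_gap: -0.002
t 17.52 tcp [480.5 136.2 279. ] x [ 0.  0. -1.] y [-0.6 -0.8 -0. ] yang -126.8 F [ 0.5 -0.3  1.3] gap -0.0 q6 2.37 q1 0.16
 shift [  45.9  -68.8 -195.3] rows 6.0 per10 [  4.6  -6.9 -19.5]
wrist
cap1 0.57 [216.   32.4] [654.8 116.5] r 48.9 ang 60.2
lever_bar 0.77 [379.4  76.9] [545.6  18.4] r 101.5 ang 213.2
handle 0.8 [448.5  87.1] [501.2 -18.7] r 159.1 ang 215.7
plunger_top 0.57 [216.   31.3] [605.4 105.8] r 40.5 ang 128.3
```

View pics/c1wrist.png

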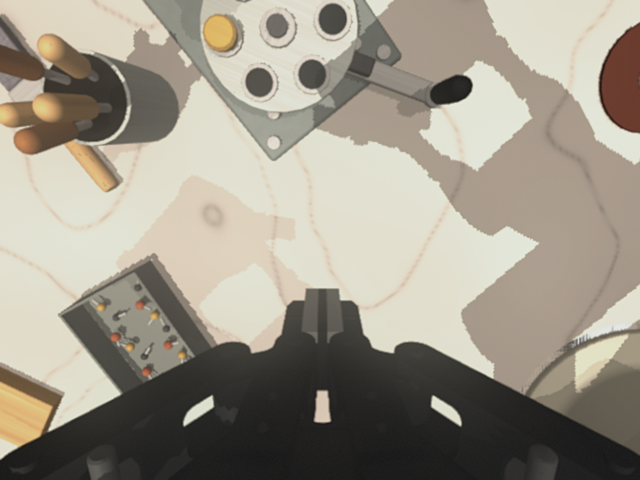

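Lever is back at rest, with the handle at (450,88), and the second cap is at (220,33), which is 60° before the stamp. That puts cap 1 under the stamp. Next I'll go over the plunger.

```bash
python3 -m crank '[{"gripper":0,"x":0,"y":-11.5,"z":-32.5,"wx":0,"wy":0,"wz":0},{"gripper":0,"x":0,"y":-11.5,"z":-32.5,"wx":0,"wy":0,"wz":0},{"gripper":0,"x":0,"y":-11.5,"z":-32.5,"wx":0,"wy":0,"wz":0},{"gripper":0,"x":0,"y":-11.5,"z":-32.5,"wx":0,"wy":0,"wz":0},{"gripper":0,"x":0,"y":-11.5,"z":-32.5,"wx":0,"wy":0,"wz":0},{"gripper":0,"x":0,"y":-11.5,"z":-32.5,"wx":0,"wy":0,"wz":0},{"gripper":0,"x":30,"y":0,"z":0,"wx":0,"wy":0,"wz":0},{"gripper":0,"x":12,"y":0,"z":0,"wx":0,"wy":0,"wz":0},{"gripper":0,"x":0,"y":0,"z":0,"wx":0,"wy":0,"wz":0}]'; python3 chk.py c2 scene side
```

```text
time_s: 18.57
tcp_pos: [674.2, 73.8, 225.2]
tool_rot: [-1.845, 0.621, 1.859]
wrist_force: [-0.4, 0.3, 0.2]
finger_gap: -0.002
t 18.57 tcp [674.2  73.8 225.2] x [-0. -0. -1.] y [-0.6 -0.8  0. ] yang -126.9 F [-0.4  0.3  0.2] gap -0.0 q6 2.24 q1 0.02
 shift [-9.9 -2.9 -3.1] rows 1.0 per10 [-1.  -0.3 -0.3]
scene
cap1 0.74 [372.5 298.1] [679.2  75.9] r 48.7 ang 2.2
lever_bar 0.77 [334.4 278.8] [538.2  22.6] r 105.6 ang 209.1
handle 0.78 [316.3 257.2] [486.1 -11.1] r 167.6 ang 210.5
plunger_top 0.78 [377.4 252.2] [682.2  80.1] r 52.1 ang 6.8
plunger cloud [685.8  73.9 220.4] ((685.971435546875, 74.59623718261719), (33.503868103027344, 24.663827896118164), 72.69166564941406)
side
cap1 0.75 [250.7 270.2] [662.9 111.9] r 49.8 ang 49.5
cap1 0.56 [256.1 257.6] [681.   71.7] r 50.5 ang 357.4
lever_bar 0.91 [307.4 281.6] [550.1  20.7] r 96.5 ang 213.5
handle 0.66 [331.2 275.4] [494.3 -10. ] r 160.0 ang 211.7
handle 0.43 [216.  311.7] [647. 257.] r 183.7 ang 84.8
plunger_top 0.67 [250.7 222.4] [672.4  79.9] r 42.3 ang 8.0
plunger cloud [674.6  79.3 220.5] ((675.1400146484375, 76.4016342163086), (31.69409942626953, 29.591344833374023), 69.5278549194336)
```

```bash
python3 -m crank '[{"gripper":0,"x":0,"y":-2.6,"z":-2.8,"wx":0,"wy":0,"wz":0},{"gripper":0,"x":6,"y":0,"z":0,"wx":0,"wy":0,"wz":0},{"gripper":0,"x":6,"y":0,"z":0,"wx":0,"wy":0,"wz":0},{"gripper":0,"x":0,"y":0,"z":0,"wx":0,"wy":0,"wz":0}]';python3 -m crank '[{"gripper":0,"x":4,"y":0,"z":0,"wx":0,"wy":0,"wz":0},{"gripper":0,"x":0,"y":0,"z":0,"wx":0,"wy":0,"wz":0}]'; python3 -m crank '[{"gripper":0,"x":2,"y":0,"z":0,"wx":0,"wy":0,"wz":0},{"gripper":0,"x":0,"y":0,"z":0,"wx":0,"wy":0,"wz":0}]'
```

```text
time_s: 19.5
tcp_pos: [679.9, 74.7, 216.7]
tool_rot: [-1.851, 0.618, 1.851]
wrist_force: [4.2, 0.7, 5.4]
finger_gap: -0.003
time_s: 19.67
tcp_pos: [680.0, 74.7, 213.6]
tool_rot: [-1.852, 0.618, 1.851]
wrist_force: [2.1, 0.1, 7.9]
finger_gap: -0.001
time_s: 19.83
tcp_pos: [680.0, 74.7, 212.0]
tool_rot: [-1.852, 0.617, 1.85]
wrist_force: [0.7, 0.2, 8.0]
finger_gap: 0.001
```

```bash
python3 -m crank '[{"gripper":0,"x":3,"y":0,"z":0,"wx":0,"wy":0,"wz":0},{"gripper":0,"x":0,"y":0,"z":0,"wx":0,"wy":0,"wz":0}]';python3 -m crank '[{"gripper":0,"x":2,"y":0,"z":0,"wx":0,"wy":0,"wz":0},{"gripper":0,"x":0,"y":0,"z":0,"wx":0,"wy":0,"wz":0}]'; python3 -m crank '[{"gripper":0,"x":1.5,"y":0,"z":0,"wx":0,"wy":0,"wz":0},{"gripper":0,"x":0,"y":0,"z":0,"wx":0,"wy":0,"wz":0}]'
```

```text
time_s: 20.0
tcp_pos: [680.0, 74.7, 209.0]
tool_rot: [-1.852, 0.617, 1.85]
wrist_force: [1.7, 0.8, 9.7]
finger_gap: -0.0
time_s: 20.17
tcp_pos: [680.0, 74.6, 207.2]
tool_rot: [-1.852, 0.617, 1.85]
wrist_force: [0.1, 0.0, 10.4]
finger_gap: 0.001
time_s: 20.33
tcp_pos: [680.1, 74.7, 206.6]
tool_rot: [-1.853, 0.617, 1.849]
wrist_force: [-1.5, 0.1, 14.8]
finger_gap: -0.003
```

```bash
python3 -m crank '[{"gripper":0,"x":1,"y":0,"z":0,"wx":0,"wy":0,"wz":0},{"gripper":0,"x":0,"y":0,"z":0,"wx":0,"wy":0,"wz":0}]'; python3 -m crank '[{"gripper":0,"x":1,"y":0,"z":0,"wx":0,"wy":0,"wz":0},{"gripper":0,"x":0,"y":0,"z":0,"wx":0,"wy":0,"wz":0}]'
```

```text
time_s: 20.5
tcp_pos: [680.1, 74.7, 206.5]
tool_rot: [-1.853, 0.617, 1.849]
wrist_force: [-5.6, -0.3, 25.8]
finger_gap: -0.003
time_s: 20.67
tcp_pos: [680.2, 74.7, 206.4]
tool_rot: [-1.854, 0.617, 1.848]
wrist_force: [-9.0, -0.6, 35.1]
finger_gap: -0.002
```

```bash
python3 -m crank '[{"gripper":0,"x":-20,"y":0,"z":0,"wx":0,"wy":0,"wz":0},{"gripper":0,"x":-36,"y":0,"z":0,"wx":0,"wy":0,"wz":0},{"gripper":0,"x":-20,"y":32.2,"z":9.6,"wx":0,"wy":0,"wz":0},{"gripper":0,"x":0,"y":32.2,"z":9.6,"wx":0,"wy":0,"wz":0},{"gripper":0,"x":0,"y":32.2,"z":9.6,"wx":0,"wy":0,"wz":0},{"gripper":0,"x":0,"y":32.2,"z":9.6,"wx":0,"wy":0,"wz":0},{"gripper":0,"x":0,"y":32.2,"z":9.6,"wx":0,"wy":0,"wz":0},{"gripper":0,"x":0,"y":32.2,"z":9.6,"wx":0,"wy":0,"wz":0}]'; python3 -m crank '[{"gripper":0,"x":10,"y":0,"z":0,"wx":-0.123,"wy":0,"wz":0},{"gripper":0,"x":10,"y":0,"z":0,"wx":-0.123,"wy":0,"wz":0},{"gripper":0,"x":10,"y":0,"z":0,"wx":-0.123,"wy":0,"wz":0},{"gripper":0,"x":10,"y":0,"z":0,"wx":-0.123,"wy":0,"wz":0},{"gripper":0,"x":10,"y":0,"z":0,"wx":-0.123,"wy":0,"wz":0},{"gripper":0,"x":10,"y":0,"z":0,"wx":-0.123,"wy":0,"wz":0},{"gripper":0,"x":10,"y":0,"z":0,"wx":-0.123,"wy":0,"wz":0},{"gripper":0,"x":10,"y":0,"z":0,"wx":-0.123,"wy":0,"wz":0},{"gripper":0,"x":10,"y":0,"z":0,"wx":-0.123,"wy":0,"wz":0},{"gripper":0,"x":10,"y":0,"z":0,"wx":-0.123,"wy":0,"wz":0}]'; python3 arc.py; python3 chk.py c3 side
```

```text
time_s: 21.33
tcp_pos: [515.7, -45.8, 278.9]
tool_rot: [-1.851, 0.618, 1.852]
wrist_force: [1.1, -1.0, 0.5]
finger_gap: 0.003
time_s: 22.17
tcp_pos: [517.1, -45.2, 178.5]
tool_rot: [1.884, 0.575, -1.885]
wrist_force: [0.0, -0.0, 0.1]
finger_gap: -0.003
t 22.17 tcp [517.1 -45.2 178.5] x [-0.  0. -1.] y [ 0.56 -0.83 -0.  ] yang -56.1 F [ 0.  -0.   0.1] gap -0.0 q6 0.78 q1 -0.2
 shift [128.5  -0.5  -0. ] rows 4.0 per10 [12.85 -0.05 -0.  ]
 wx (deg,rad) after -0.3 0.005
0.1 a [  -0.08  -35.6  -160.61] s [  0.   -16.21   2.75]
0.05 a [  -0.08  -35.6  -160.61] s [ 0.   -8.07  1.58]
0.02 a [  -0.08  -35.6  -160.61] s [ 0.   -3.22  0.68]
t 22.17 tcp [517.1 -45.2 178.5] x [-0.  0. -1.] y [ 0.6 -0.8 -0. ] yang -56.1 F [ 0.  -0.   0.1] gap -0.0 q6 0.78 q1 -0.2
 shift [ -56.6   -9.1 -200.6] rows 6.0 per10 [ -5.7  -0.9 -20.1]
side
cap1 0.7 [270.2 285.1] [590.6 116.7] r 58.5 ang 133.1
cap1 0.62 [256.8 258.5] [677.4  72.9] r 46.9 ang 358.6
lever_bar 0.77 [305.2 283.2] [551.2  28.4] r 91.5 ang 209.9
handle 0.81 [331.1 270. ] [505.6 -23.9] r 158.7 ang 218.1
plunger_top 0.67 [251.5 219.5] [677.6  71.5] r 47.2 ang 357.0
plunger cloud [676.   77.6 220.3] ((676.6647338867188, 76.7867431640625), (31.916034698486328, 34.953125), 43.3802375793457)
```

```bash
python3 -c "
import cv2
im=cv2.imread('pics/c3side.png')[190:350,170:380]; cv2.imwrite('pics/c3crop.png',cv2.resize(im,None,fx=3.5,fy=3.5,interpolation=cv2.INTER_CUBIC))"
```

```text
(no output)
```

View pics/c3crop.png

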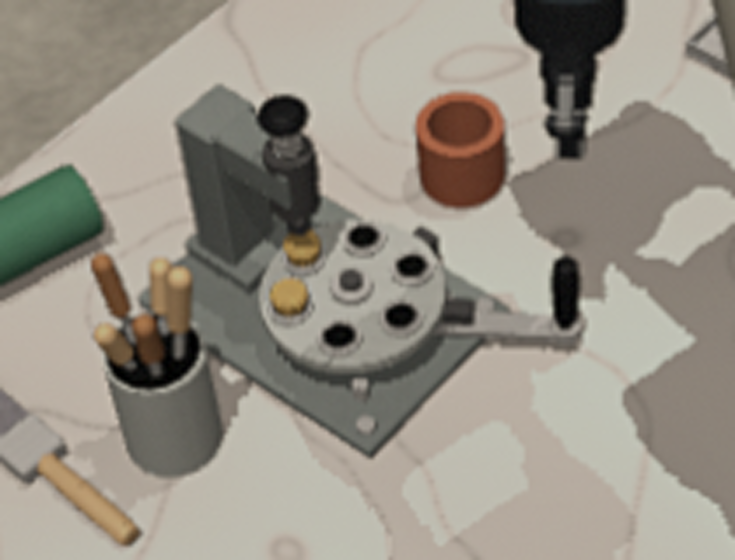

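The crop shows cap 1 under the stamp at about (300,245), cap 2 next to it at (290,295), the plunger up and the lever home. Second stroke now.

```bash
python3 -m crank '[{"gripper":0,"x":35,"y":0,"z":0,"wx":0,"wy":0,"wz":0},{"gripper":0,"x":38,"y":0,"z":0,"wx":0,"wy":0,"wz":0},{"gripper":0,"x":30,"y":0,"z":0,"wx":0,"wy":0,"wz":0},{"gripper":0,"x":13,"y":0,"z":0,"wx":0,"wy":0,"wz":0},{"gripper":0,"x":0,"y":0,"z":0,"wx":0,"wy":0,"wz":0}]'; python3 -m crank '[{"gripper":0,"x":0,"y":-8,"z":1.7,"wx":0.05,"wy":0,"wz":0},{"gripper":0,"x":0,"y":-8,"z":1.7,"wx":0.05,"wy":0,"wz":0},{"gripper":0,"x":0,"y":-16.1,"z":2.9,"wx":0.1,"wy":0,"wz":0},{"gripper":0,"x":0,"y":-16.1,"z":2.9,"wx":0.1,"wy":0,"wz":0},{"gripper":0,"x":0,"y":-16.1,"z":2.9,"wx":0.1,"wy":0,"wz":0},{"gripper":0,"x":0,"y":-16.1,"z":2.9,"wx":0.1,"wy":0,"wz":0}]'; python3 arc.py
```

```text
time_s: 22.88
tcp_pos: [516.2, -45.0, 61.1]
tool_rot: [1.887, 0.569, -1.894]
wrist_force: [-0.7, -1.1, -0.2]
finger_gap: 0.004
time_s: 23.38
tcp_pos: [475.1, 23.1, 64.9]
tool_rot: [2.184, 0.085, -2.177]
wrist_force: [4.1, -6.3, -3.4]
finger_gap: -0.002
t 23.38 tcp [475.1  23.1  64.9] x [ 0. -0. -1.] y [ 0.08 -1.    0.  ] yang -85.5 F [ 4.1 -6.3 -3.4] gap -0.0 q6 1.42 q1 -0.08
 shift [ 15.1  70.8 -36.1] rows 3.0 per10 [ 1.51  7.08 -3.61]
 wx (deg,rad) after 29.1 -0.508
0.1 a [   0.45  -38.54 -158.88] s [  0.   -16.05   3.05]
0.05 a [   0.45  -38.54 -158.88] s [-0.   -7.99  1.73]
0.02 a [   0.45  -38.54 -158.88] s [ 0.   -3.19  0.74]
```

```bash
python3 -m crank '[{"gripper":0,"x":0,"y":-16,"z":3,"wx":0.1,"wy":0,"wz":0},{"gripper":0,"x":0,"y":-16,"z":3,"wx":0.1,"wy":0,"wz":0},{"gripper":0,"x":0,"y":-16,"z":3,"wx":0.1,"wy":0,"wz":0},{"gripper":0,"x":0,"y":-16,"z":3,"wx":0.1,"wy":0,"wz":0},{"gripper":0,"x":0,"y":-16,"z":3,"wx":0.1,"wy":0,"wz":0},{"gripper":0,"x":0,"y":-8,"z":1.7,"wx":0.05,"wy":0,"wz":0},{"gripper":0,"x":0,"y":-8,"z":1.6,"wx":0.05,"wy":0,"wz":0},{"gripper":0,"x":0,"y":-8,"z":1.6,"wx":0.05,"wy":0,"wz":0}]'; python3 -m crank '[{"gripper":0,"x":0,"y":-6.4,"z":1.4,"wx":0.04,"wy":0,"wz":0},{"gripper":0,"x":0,"y":-3.2,"z":0.7,"wx":0.02,"wy":0,"wz":0},{"gripper":0,"x":0,"y":0,"z":0,"wx":0,"wy":0,"wz":0}]'; python3 -m crank '[{"gripper":0,"x":0,"y":-1.6,"z":0.4,"wx":0.01,"wy":0,"wz":0},{"gripper":0,"x":0,"y":0,"z":0,"wx":0,"wy":0,"wz":0}]';python3 -m crank '[{"gripper":0,"x":0,"y":-1.6,"z":0.4,"wx":0.01,"wy":0,"wz":0},{"gripper":0,"x":0,"y":0,"z":0,"wx":0,"wy":0,"wz":0}]'; python3 arc.py
```

```text
time_s: 24.05
tcp_pos: [475.4, 127.3, 64.9]
tool_rot: [-1.901, 0.555, 1.898]
wrist_force: [-2.7, -8.1, 1.7]
finger_gap: -0.002
time_s: 24.3
tcp_pos: [478.9, 136.6, 64.8]
tool_rot: [-1.864, 0.604, 1.861]
wrist_force: [-2.3, -7.4, 1.7]
finger_gap: -0.003
time_s: 24.47
tcp_pos: [479.3, 137.6, 64.8]
tool_rot: [-1.857, 0.612, 1.855]
wrist_force: [-2.0, -7.1, 3.4]
finger_gap: -0.004
time_s: 24.63
tcp_pos: [479.5, 138.5, 64.8]
tool_rot: [-1.851, 0.621, 1.85]
wrist_force: [-3.5, -16.8, 6.5]
finger_gap: -0.003
t 24.63 tcp [479.5 138.5  64.8] x [ 0. -0. -1.] y [-0.6 -0.8  0. ] yang -127.0 F [ -3.5 -16.8   6.5] gap -0.0 q6 2.38 q1 0.16
 shift [  15.1  123.8 -140. ] rows 5.0 per10 [  1.51  12.38 -14.  ]
 wx (deg,rad) after 70.6 -1.233
0.1 a [   0.12  -39.46 -159.37] s [  0.   -16.11   3.14]
0.05 a [   0.12  -39.46 -159.37] s [-0.   -8.01  1.77]
0.02 a [   0.12  -39.46 -159.37] s [ 0.   -3.2   0.76]
```

```bash
python3 -m crank '[{"gripper":0,"x":0,"y":-0.8,"z":0.2,"wx":0.005,"wy":0,"wz":0},{"gripper":0,"x":0,"y":0,"z":0,"wx":0,"wy":0,"wz":0}]'; python3 -m crank '[{"gripper":0,"x":-30,"y":2,"z":0,"wx":0,"wy":0,"wz":0},{"gripper":0,"x":-40,"y":2,"z":0,"wx":0,"wy":0,"wz":0},{"gripper":0,"x":-40,"y":0,"z":0,"wx":0,"wy":0,"wz":0},{"gripper":0,"x":-40,"y":0,"z":0,"wx":0,"wy":0,"wz":0},{"gripper":0,"x":-35,"y":0,"z":0,"wx":0,"wy":0,"wz":0},{"gripper":0,"x":-25,"y":0,"z":0,"wx":0,"wy":0,"wz":0},{"gripper":0,"x":0,"y":0,"z":0,"wx":0,"wy":0,"wz":0}]'; python3 chk.py c4 wrist side
```

```text
time_s: 24.8
tcp_pos: [479.6, 138.9, 64.8]
tool_rot: [-1.848, 0.625, 1.847]
wrist_force: [-4.5, -19.9, 6.8]
finger_gap: -0.003
time_s: 25.38
tcp_pos: [479.7, 137.4, 280.4]
tool_rot: [-1.854, 0.618, 1.836]
wrist_force: [0.3, -0.2, 1.3]
finger_gap: 0.001
t 25.38 tcp [479.7 137.4 280.4] x [ 0.  0. -1.] y [-0.6 -0.8 -0. ] yang -127.3 F [ 0.3 -0.2  1.3] gap 0.0 q6 2.38 q1 0.16
 shift [  47.4  -70.  -196. ] rows 6.0 per10 [  4.7  -7.  -19.6]
wrist
lever_bar 0.7 [382.4  70. ] [547.3  12.8] r 103.3 ang 216.4
handle 0.87 [447.8  85.1] [500.9 -18.6] r 159.3 ang 215.6
plunger_top 0.19 [448.6  86.3] [515.3  29.9] r 123.4 ang 200.9
side
cap1 0.87 [257.4 255.5] [683.2  64.3] r 53.6 ang 349.5
cap1 0.64 [273. 254.] [654.2  34.9] r 45.7 ang 301.2
lever_bar 0.95 [307.2 278.9] [556.3  14. ] r 95.4 ang 219.0
handle 0.71 [330.2 271.4] [504.5 -18.8] r 156.5 ang 216.4
plunger_top 0.58 [247.5 220.7] [682.6  80.5] r 52.5 ang 7.1
plunger cloud [676.6  78.2 220.4] ((676.8707885742188, 79.0147476196289), (29.420085906982422, 34.255611419677734), 78.96803283691406)
```

View pics/c4wrist.png

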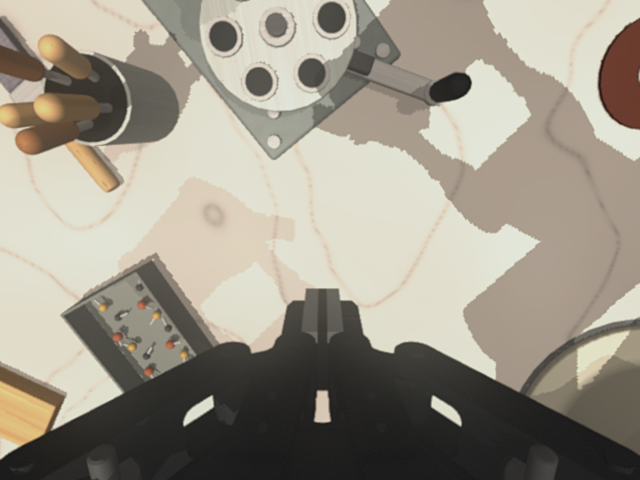

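The lever is home with the handle at (448,86), and the nest at (225,35) is now empty. Side view puts the caps at about 0° and -60°, so cap 2 is under the stamp.

```bash
python3 -m crank '[{"gripper":0,"x":0,"y":-11.9,"z":-33,"wx":0,"wy":0,"wz":0},{"gripper":0,"x":0,"y":-11.9,"z":-33,"wx":0,"wy":0,"wz":0},{"gripper":0,"x":0,"y":-11.9,"z":-33,"wx":0,"wy":0,"wz":0},{"gripper":0,"x":0,"y":-11.9,"z":-33,"wx":0,"wy":0,"wz":0},{"gripper":0,"x":0,"y":-11.9,"z":-33,"wx":0,"wy":0,"wz":0},{"gripper":0,"x":0,"y":-11.9,"z":-33,"wx":0,"wy":0,"wz":0},{"gripper":0,"x":30,"y":0,"z":0,"wx":0,"wy":0,"wz":0},{"gripper":0,"x":12,"y":0,"z":0,"wx":0,"wy":0,"wz":0},{"gripper":0,"x":0,"y":0,"z":0,"wx":0,"wy":0,"wz":0},{"gripper":0,"x":0,"y":0,"z":0,"wx":0,"wy":0,"wz":0}]'; python3 -c "
from h import *
plan((679.5,74.5,210))"
```

```text
time_s: 26.82
tcp_pos: [677.9, 74.1, 230.8]
tool_rot: [-1.847, 0.623, 1.85]
wrist_force: [0.2, 0.4, 1.0]
finger_gap: 0.002
t 26.82 tcp [677.9  74.1 230.8] x [-0.002 -0.    -1.   ] y [-0.605 -0.797  0.001] yang -127.2 F [0.2 0.4 1. ] gap 0.0 q6 2.24 q1 0.02
 shift [20.8 -1.3 -1.1] rows 1.0 per10 [ 2.08 -0.13 -0.11]
```

```bash
python3 -m crank '[{"gripper":0,"x":6,"y":-1.3,"z":-1.1,"wx":0,"wy":0,"wz":0},{"gripper":0,"x":6,"y":0,"z":0,"wx":0,"wy":0,"wz":0},{"gripper":0,"x":6,"y":0,"z":0,"wx":0,"wy":0,"wz":0},{"gripper":0,"x":3,"y":0,"z":0,"wx":0,"wy":0,"wz":0},{"gripper":0,"x":0,"y":0,"z":0,"wx":0,"wy":0,"wz":0}]';python3 -m crank '[{"gripper":0,"x":2,"y":0,"z":0,"wx":0,"wy":0,"wz":0},{"gripper":0,"x":0,"y":0,"z":0,"wx":0,"wy":0,"wz":0}]'; python3 -m crank '[{"gripper":0,"x":1.5,"y":0,"z":0,"wx":0,"wy":0,"wz":0},{"gripper":0,"x":0,"y":0,"z":0,"wx":0,"wy":0,"wz":0}]'
```

```text
time_s: 27.23
tcp_pos: [680.8, 74.7, 210.8]
tool_rot: [-1.85, 0.621, 1.845]
wrist_force: [2.1, 0.5, 9.0]
finger_gap: -0.001
time_s: 27.4
tcp_pos: [680.8, 74.7, 209.3]
tool_rot: [-1.851, 0.621, 1.845]
wrist_force: [1.4, 0.7, 9.6]
finger_gap: -0.001
time_s: 27.57
tcp_pos: [680.8, 74.7, 208.0]
tool_rot: [-1.851, 0.62, 1.845]
wrist_force: [1.4, 0.3, 10.7]
finger_gap: -0.003
```

```bash
python3 -m crank '[{"gripper":0,"x":1.5,"y":0,"z":0,"wx":0,"wy":0,"wz":0},{"gripper":0,"x":0,"y":0,"z":0,"wx":0,"wy":0,"wz":0}]'; python3 -m crank '[{"gripper":0,"x":1,"y":0,"z":0,"wx":0,"wy":0,"wz":0},{"gripper":0,"x":0,"y":0,"z":0,"wx":0,"wy":0,"wz":0}]'; python3 -m crank '[{"gripper":0,"x":1,"y":0,"z":0,"wx":0,"wy":0,"wz":0},{"gripper":0,"x":0,"y":0,"z":0,"wx":0,"wy":0,"wz":0}]'
```

```text
time_s: 27.73
tcp_pos: [680.9, 74.7, 206.7]
tool_rot: [-1.851, 0.62, 1.845]
wrist_force: [0.4, 0.3, 11.1]
finger_gap: -0.004
time_s: 27.9
tcp_pos: [681.0, 74.7, 206.6]
tool_rot: [-1.851, 0.62, 1.844]
wrist_force: [-2.4, 0.3, 18.2]
finger_gap: -0.002
time_s: 28.07
tcp_pos: [681.0, 74.7, 206.4]
tool_rot: [-1.852, 0.62, 1.843]
wrist_force: [-5.9, 0.4, 28.2]
finger_gap: -0.005
```

```bash
python3 -m crank '[{"gripper":0,"x":0.6,"y":0,"z":0,"wx":0,"wy":0,"wz":0},{"gripper":0,"x":0,"y":0,"z":0,"wx":0,"wy":0,"wz":0}]'; python3 -m crank '[{"gripper":0,"x":-20,"y":0,"z":0,"wx":0,"wy":0,"wz":0},{"gripper":0,"x":-36,"y":0,"z":0,"wx":0,"wy":0,"wz":0},{"gripper":0,"x":-36,"y":0,"z":0,"wx":0,"wy":0,"wz":0},{"gripper":0,"x":0,"y":15,"z":37,"wx":0,"wy":0,"wz":0},{"gripper":0,"x":0,"y":15,"z":37,"wx":0,"wy":0,"wz":0},{"gripper":0,"x":0,"y":15,"z":37,"wx":0,"wy":0,"wz":0},{"gripper":0,"x":0,"y":15,"z":37,"wx":0,"wy":0,"wz":0},{"gripper":0,"x":0,"y":15,"z":37,"wx":0,"wy":0,"wz":0},{"gripper":0,"x":0,"y":0,"z":0,"wx":0,"wy":0,"wz":0}]'; python3 chk.py c5 wrist side; python3 - <<'E'
from h import *
np.set_printoptions(precision=1,suppress=True)
for c in ['side','scene']:
    im,d,i,W=cam(c)
    for n,z in {'block':3,'tray':0,'stone':3,'tin':0,'sleeve':0,'burrs':0,'disc':0,'brush':0,'spray':0}.items():
        print(c,n,[(round(a['conf'],2),at_z(i,W,[a['xy']],z)[0][:2]) for a in optics.mark_of(c,n)[:1]])
im=cv2.imread('pics/c5side.png')[180:340,170:380]; cv2.imwrite('pics/c5crop.png',cv2.resize(im,None,fx=3.5,fy=3.5,interpolation=cv2.INTER_CUBIC))
E
```

```text
time_s: 28.23
tcp_pos: [681.0, 74.7, 206.4]
tool_rot: [-1.852, 0.62, 1.843]
wrist_force: [-7.9, 1.1, 34.5]
finger_gap: -0.001
time_s: 28.98
tcp_pos: [480.3, 127.9, 294.7]
tool_rot: [-1.846, 0.621, 1.853]
wrist_force: [1.3, 0.5, 0.7]
finger_gap: 0.001
t 28.98 tcp [480.3 127.9 294.7] x [-0.  0. -1.] y [-0.6 -0.8  0. ] yang -127.1 F [1.3 0.5 0.7] gap 0.0 q6 2.36 q1 0.14
 shift [  59.   -76.9 -190.5] rows 6.0 per10 [  5.9  -7.7 -19.1]
wrist
lever_bar 0.65 [369.6  79.4] [545.7  15.9] r 102.9 ang 214.4
handle 0.86 [432.9  94.3] [499.1 -17.4] r 160.1 ang 214.8
side
cap1 0.77 [254.8 255.4] [688.9  68.3] r 58.7 ang 354.4
cap1 0.56 [272.3 253.5] [656.8  34.7] r 47.3 ang 303.8
lever_bar 0.6 [303.9 282.7] [555.   29.2] r 87.8 ang 210.7
handle 0.92 [330.7 271.9] [502.5 -18.3] r 157.8 ang 215.8
plunger_top 0.63 [250.5 219.7] [679.1  73.5] r 48.6 ang 359.4
plunger cloud [677.4  78.1 220.8] ((677.5076293945312, 79.1536865234375), (31.061996459960938, 32.044212341308594), 60.24900817871094)
side block [(0.73, array([ 491. , -377.2]))]
side tray [(0.58, array([ 503.2, -408.1]))]
side stone [(0.28, array([ 496.2, -395.6]))]
side tin [(0.66, array([694.9, 226.5]))]
side sleeve [(0.6, array([ 667.8, -108.1]))]
side burrs [(0.71, array([478.6, 420.7]))]
side disc [(0.68, array([728.5,  26.4]))]
side brush [(0.58, array([740.6, 314.5]))]
side spray [(0.87, array([ 746. , -343.7]))]
scene block [(0.58, array([ 503.7, -386.2]))]
scene tray [(0.62, array([ 499. , -412.7]))]
scene stone [(0.63, array([ 462.9, -451.3]))]
scene tin [(0.94, array([677.7, 230. ]))]
scene sleeve [(0.78, array([675.8, -98.6]))]
scene burrs [(0.7, array([467.3, 419.6]))]
scene disc [(0.88, array([ 371.9, -206.7]))]
scene brush [(0.79, array([724.5, 320.9]))]
scene spray [(0.62, array([718.3, 321.7]))]
```

View pics/c5crop.png

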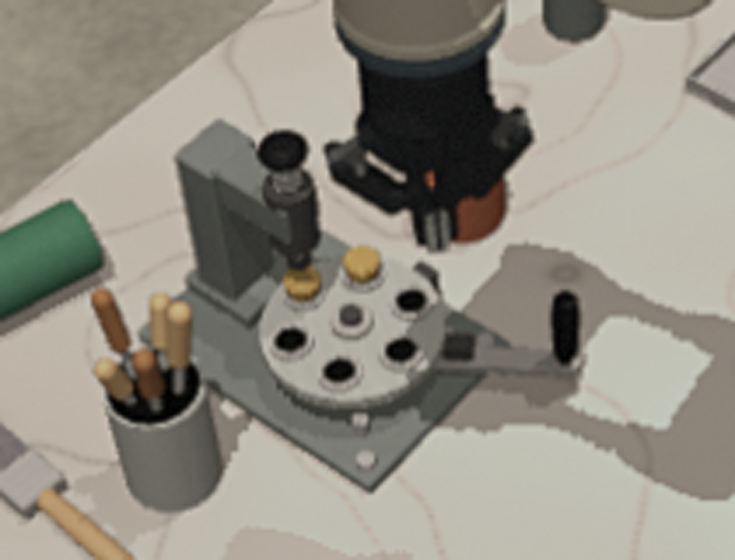

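The crop shows cap 2 under the stamp at (300,283), cap 1 one place on at (362,265), the plunger up, and the lever home with its handle at (566,325). The arm is clear of everything, so I'll hand in.

```bash
python3 -c "
from h import *
print(hand_in()); plan((480,128,295))"
```

```text
the job is handed in; nothing more can be done
None
the job is handed in; nothing more can be done
```

I did the job in the order asked and handed it in at about 30 s of the 72 s limit. No verdict was reported.

- **Block:** it lies flat in the free part of the tray. Its top measured 40 mm above the bench, as expected for a 37 mm block on a 3 mm floor, at about (500, -388). The oilstone had not moved.
- **Lever:** I swung it to its stop twice, with about 20 N of sideways force at the stop. Each time I let it spring back, and a picture showed it home before I pressed the plunger.
- **Stamping:** I pressed the plunger to its stop once per cap. The tool went down to 206.4 mm, the expected 15 mm or so of travel, and the force peaked at about 35 N.
- **Final state:** the last pictures show the second cap under the stamp, the first one place on, the lever at rest, the plunger up and the arm clear of everything.

**Checks that failed or disagreed:**
- In the last look the side camera misread the disc and stone, and the scene camera misread the spray can. For each, another camera or detection agreed with where it stood at the start.
- The other things on the bench measured within about 12 mm of their first readings, about as much as these detections scatter.
- The marks on the caps were too small to see. That both caps are marked rests on the plunger's travel and force.
- The first three move commands were refused because their rows lacked some keys. Nothing moved.

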